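# Set a round bar in the marking-out gutter

## Task

Get the aluminium round bar ready for marking off: with the fingers, push it so that it rolls up the sloping gutter, over the sprung dog and up to the stop plate at the top, so that the dog has sprung up behind it and it cannot roll back. Then nudge it endways until its left end is up against the tall side plate that the rule starts from, and take the hand away. Only push the bar, never lift it off the gutter's floor, and leave the short bar end, the tape measure and the jar standing round the gutter where they are.

Things in the scene. Friction and masses are not known exactly. Their poses are not given: they have to be found in the camera images.
- gutter: grey sheet-steel gutter, fixed on a plywood stand (270x190x12 mm). Origin: middle of its floor surface, 52 mm above the worktop. x up the slope (roughly away from the robot), y across to the left, z square to the floor; slope 0.18 rad. Floor: x -100 to +100, y -75 to +75 mm. A bar fully home at stop and datum plate has its centre at x 77.5, y 10, z 22.5 mm
- bar: smooth solid aluminium round bar offcut, 45 mm diameter, 130 mm long, about 0.55 kg, rolls freely. Origin at its centre (on the axis, half-way along); its y axis is the bar's axis and points to the gutter's left (x and z turn as it rolls). Starts at the low end, square across the gutter at x about -80 mm, with 5 to 15 mm between its left end and the datum plate
- lip (a point): middle of the top edge of the low lip (gutter frame x -100, y 0, z 13 mm): the lip stands 13 mm above the floor across the low end, 5 mm thick, and the bar rests on it at the start, so the finger that pushes must reach over it: the fingertips 16 to 22 mm above the floor push well
- stop_face (a point): point on the face of the stop plate, which closes the top end, in the middle of the gutter and 22.5 mm above the floor (gutter frame x 100, y 0). The plate is 38 mm high; a steel rule lies on its top edge, which is folded back 16 mm
- datum_face (a point): point on the inner face of the datum plate (the tall side plate along the whole left side at y = +75 mm, 5 mm thick, 38 mm high) where the middle of the bar's left end must come (gutter frame x 77.5, y 75, z 22.5 mm)
- cheek_end (a point): upper end of the right cheek (gutter frame x 25, y -75, z 22 mm). The right cheek is 5 mm thick and 22 mm high, from x -100 to 25 mm only. Further up the right side is open, nothing stands above the floor: there a finger from above can reach the bar's right end
- dog (a joint): sprung dog: two dark steel fingers 14 mm wide, at y -42 and +42 mm, on one shaft under the floor, slanting up the slope. 0 = up (tips 12 mm above the floor, at x about 56 mm), 0.56 rad = pressed flush; 1 N presses it down. The pushed bar rolls over it; it springs up behind the bar once that is within about 2 mm of the stop. Let go, the bar settles back on it, about 3 mm off the stop
- stub: short aluminium bar end standing upright on the worktop to the left of the stand, 45 mm diameter, 60 mm high, loose; origin at the centre of its underside. Not to be moved
- tape_measure: yellow tape measure, 43x79x66 mm, loose on the worktop behind and left of the stand; origin at the centre of its underside. Not to be moved
- jar: closed clear jar with grey lid standing on the worktop to the right of the stand, 56 mm diameter, 90 mm high, loose; origin at the centre of its underside. Not to be moved
Things that resemble listed ones, but are neither listed nor needed, are in the scene too. Leave any orange look-alike of the bar alone.

How it is judged:
On the way:
1. the bar lies at the stop plate with the dog up behind it (x of bar in the frame of gutter between 0.0715 and 0.08 m and z of bar in the frame of gutter below 0.0265 m and value of joint dog below 0.12 rad), for 0.2 s.
At the end, for the whole second after the job is handed in: the bar lies at rest on the gutter's floor between dog and stop (not more than 6 mm off the stop plate), the dog up behind it (below 0.12 rad), the bar's left end within 3 mm of the datum plate and its axis within 0.06 rad of square (all of step 1 and y of bar in the frame of gutter above 0.007 m and angle between the y axis of bar and the y axis of gutter, either way round below 0.06 rad and linear speed of bar below 0.01 m/s and angular speed of bar below 0.3 rad/s); the robot touches nothing.
It fails at once if the bar is lifted off the gutter's floor (by 12 mm) or leaves the gutter (z of bar in the frame of gutter above 0.0345 m or z of bar in the frame of gutter below 0.01 m).
It fails at once if the bar end, tape measure or jar is shifted by more than 20 mm (distance of any of stub, tape_measure, jar from where it was at the start of the episode above 0.02 m).
It also fails if it takes over 51 s, if anything falls off the work surface, if the arm or the gripper's body presses on something with over 40 N, if the wrist force passes 120 N, or if a joint passes its speed limit or range.

## Robot

A 6-joint arm with a two-finger parallel gripper is mounted at the origin on a cart in front of the work surface, level with it; the furniture and walls round the work are solid. World frame = base frame: x ahead of the robot, y to its left, z up, the work surface at z = 0. Lengths are in m, angles in rad, forces in N, time in s.
With the tool pointing down it reaches from about 0.275 to 0.825 m from the base axis. Payload 5.2 kg.
Tool frame: the origin (TCP) lies at the centre of the arm's flange, where the gripper is bolted on; the fingertips stand 186 mm ahead of it and the grasp point (between the pads) lies 167 mm ahead of it; z points along the fingers, y is the line along which they close (so a half turn about z gives the same grasp; the last joint's range is limited). The gripper opens to 93 mm and grips with 3 to 60 N. Pads are 15 mm wide; open, the fingers measure 128 mm over their backs; the gripper's body (75 mm by 188 mm) begins 65 mm behind the grasp point.
Start: joints at [-1.549, 0.259, 1.535, -0, 1.348, -0.203], TCP at [0.123, -0.536, 0.405] pointing down, gripper open.
Joint ranges: [-3.14, 3.14], [-0.91, 2.08], [0.19, 2.58], [-1.22, 4.36], [0.22, 2.71], [-3.12, 3.12]. Speed limits (rad/s): [2.57, 2.57, 3.14, 3.14, 3.14, 3.14].

## Interface

Orientations are given as a unit quaternion [w, x, y, z].
In Python, from station import r gives the robot as it stands. The module is installed in compiled form; this text tells all that it offers.
- The arm moves only by the shell command python3 -m pendant 'ROWS' [FORCE]. ROWS is JSON, one flat list of numbers, 7 for each row, row after row: the shift along the world's x, y, z in m, then the turn, a rotation vector about the world's x, y, z in degrees, then the opening, from 0 (shut) to 1 (fully open). In form: [tx, ty, tz, ax, ay, az, gripper, tx, ty, tz, ax, ay, az, gripper, ...]. A call has 1 to 10 rows; each row is the pose to reach, as a shift and turn from the pose commanded when the call began; what a row does not reach only later rows make up. A row lasts 1/8 s, in which the tool goes at most 62.5 mm and 10.7 degrees, less where a joint would pass 70% of its speed; a pose out of reach is approached as far as the arm can. A call with a gripper value outside its range is refused whole. The fingers move at their own pace and stop on an object; FORCE is the grip in N (left out, the last holds). Time passes only in rows, so rows that repeat a pose let the fingers close. It gives the time, the measured TCP pose, the force, the opening and the grip force at its end, in the units of the state.
- r.state(): the state, without advancing time (a new reading comes with each control period).
- r.grab_frame(name): name is "scene" or "top" or "wrist"; returns a dict with "image" (384x512x3 uint8, blue, green, red), "fx", "fy", "cx", "cy" (pixels), "pose" (4x4, takes a point from camera to world coordinates). Camera axes: x right, y down, z forward; pixel columns grow to the right and rows downward; lengths in m; the calibration is good to about 2 mm. A picture is of the moment at which its call begins. There is no depth.
- r.job_done(): hands the job in; it is judged then, once.
The state is a dict: "clock": time; "joint_pos": joint angles; "joint_velocities": joint speeds; "joint_torque": joint torques, N m; "eef_pos": TCP position; "tool_rot": TCP orientation; "ft_force": force on the tool from outside, world axes, zero at the start; "torque": the same for the moment, N m; "opening": opening from 0.0 (shut) to 1.0 (fully open); "grip_force": force on a finger pad.
Only numpy, scipy, OpenCV 4.12 (cv2) and the standard library are available. Lean on these libraries where they do the work, as an engineer would, in place of code of your own. Each camera call takes 0.05 s, during which the arm holds its last target. There are 200 camera calls.

## Working session

There is one attempt and no reset: what is moved stays moved. The work goes in short steps, Python scripts to look and compute and a shell command to move; the robot and the scene stay as the last step left them, time stands still between calls to the robot, and variables do not carry over. Pictures are saved under pics/ and viewed, at most 10 in all, crops included, and the job is handed in when it is done.

```bash
mkdir -p pics
python3 - <<'E'
from station import r
import cv2,numpy as np,json
s=r.state();print(s['clock'],s['eef_pos'],s['tool_rot'],s['opening'],s['ft_force'])
for n in ['scene','top']:
    f=r.grab_frame(n);cv2.imwrite(f'pics/{n}0.png',f['image'])
    print(n,f['fx'],f['fy'],f['cx'],f['cy'],np.round(f['pose'],4).tolist())
    np.savez(f'{n}0.npz',**f)
E
```

```text
0.0 [ 0.12261481 -0.53594936  0.40393077] [-8.79486881e-04  9.93690301e-01  1.12155275e-01  7.92668606e-05] 1.0020317646877197 [ 0.05289538 -0.35170321 -0.00851523]
scene 456.79441006899486 456.79441006899486 258.2372164625295 199.48593752877147 [[-0.6363, -0.368, 0.678, -0.3955], [-0.7714, 0.2931, -0.5648, 0.8636], [0.0091, -0.8824, -0.4704, 0.6892], [0.0, 0.0, 0.0, 1.0]]
top 499.09557175262603 499.09557175262603 256.8531260384303 193.75459986194033 [[-0.0109, -0.9837, 0.1796, 0.2322], [-0.9999, 0.0094, -0.0097, 0.1421], [0.0078, -0.1797, -0.9837, 1.4781], [0.0, 0.0, 0.0, 1.0]]
```

View pics/scene0.png

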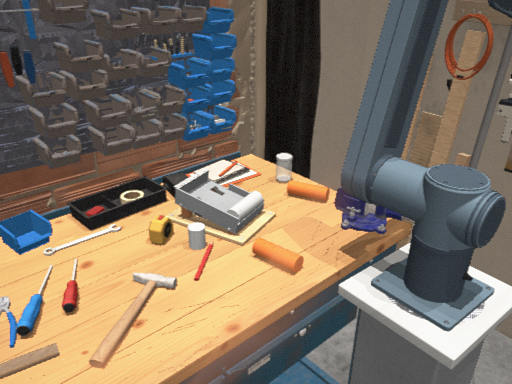

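View pics/top0.png

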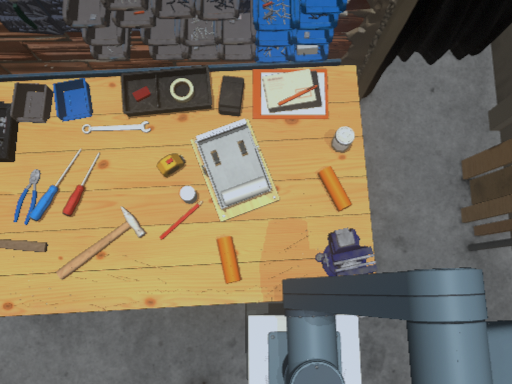

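Scene view: the gutter and bar are near (220,200), the stub at (197,236) and the tape at (160,230). Top view: the plywood stand is centred at about (235,170), the bar at (246,190), the dog slots at (215,160) and (241,149), and the jar at (343,138). I'll zoom in on the top view.

Run:
```python
import cv2
a=cv2.imread('pics/top0.png')[110:225,180:290];cv2.imwrite('pics/crop_t.png',cv2.resize(a,None,fx=5,fy=5,interpolation=cv2.INTER_CUBIC))
a=cv2.imread('pics/scene0.png')[155:245,160:285];cv2.imwrite('pics/crop_s.png',cv2.resize(a,None,fx=6,fy=6,interpolation=cv2.INTER_CUBIC))
```

```text
(no output)
```

View pics/crop_t.png

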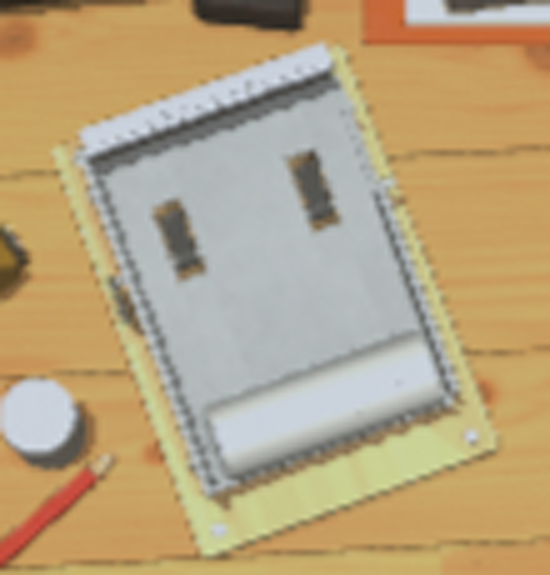

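View pics/crop_s.png

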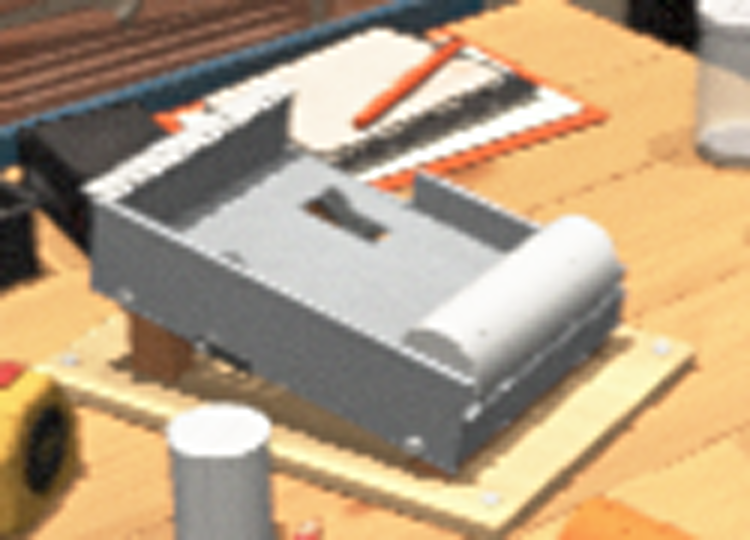

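The crops show the bar lying at the low lip, the datum plate on the left, the stop and rule at the top, and the right cheek ending at crop (385,188). I'll fit x, y and yaw from the corner points in both views.

```bash
cat > h.py <<'E'
import numpy as np,cv2
from scipy.spatial.transform import Rotation as R
from scipy.optimize import least_squares
def proj(f,P):
    T=np.linalg.inv(f['pose']);p=(T[:3,:3]@np.atleast_2d(P).T).T+T[:3,3]
    return np.c_[f['fx']*p[:,0]/p[:,2]+f['cx'],f['fy']*p[:,1]/p[:,2]+f['cy']]
def ray(f,u,v,z):
    d=f['pose'][:3,:3]@[(u-f['cx'])/f['fx'],(v-f['cy'])/f['fy'],1];o=f['pose'][:3,3];return o+d*(z-o[2])/d[2]
def G(q):  # gutter->world rotation, origin
    return (R.from_euler('z',q[2])*R.from_euler('y',-.18)).as_matrix(),np.array([q[0],q[1],.052])
def g2w(q,P): A,o=G(q);return np.atleast_2d(P)@A.T+o
def w2g(q,P): A,o=G(q);return (np.atleast_2d(P)-o)@A
E
python3 - <<'E'
from h import *
t,s=[dict(np.load(n+'0.npz')) for n in('top','scene')]
tp={(333,75):(100,-75,38),(325,45):(116,-75,38),(80,132):(116,75,38),(90,158):(100,75,38),(385,188):(25,-77.5,22),(455,400):(-102.5,-77.5,18),(218,493):(-102.5,77.5,38)}
sp={(95,195):(102,80,38),(293,95):(116,-75,38),(415,172):(25,-77.5,22),(472,378):(-105,80,38)}
up=[np.array(k)/5+[180,110] for k in tp];us=[np.array(k)/6+[160,155] for k in sp]
a=np.array(list(tp.values()))/1e3;b=np.array(list(sp.values()))/1e3
res=lambda q:np.r_[proj(t,g2w(q,a))-up,proj(s,g2w(q,b))-us]
S=least_squares(lambda q:res(q).ravel(),[.5,.1,.3],loss='soft_l1');q=S.x
print(q.round(4));print(res(q).round(1).tolist())
for k in [(338,45),(497,447),(208,555),(58,150)]: print('ply',(w2g(q,ray(t,k[0]/5+180,k[1]/5+110,.012))*1e3).round(0))
A,o=G(q)
# bar top line: ends in top crop, cast on plane gutter z=.045
for k in [(214,430),(230,470),(418,340),(445,398),(180,238),(315,190)]:
    c=t['pose'][:3,3];z0=ray(t,k[0]/5+180,k[1]/5+110,0)
    g0,g1=w2g(q,c)[0],w2g(q,z0)[0]
    for h in (.0225,.045,0): print(k,h,((g0+(g1-g0)*(h-g0[2])/(g1[2]-g0[2]))*1e3).round(1)[:2],end=' ')
    print()
np.save('q.npy',q)
P=dict(jar=ray(t,344,133,.09),stub=ray(t,188,193,.06),tape=ray(t,171,164,.066));print(P,{k:(w2g(q,v)*1e3).round() for k,v in P.items()})
E
```

```text
[0.5747 0.1935 0.3507]
[[0.5, -1.2], [0.1, -0.5], [-0.3, -0.1], [-0.3, -0.0], [-0.4, 1.1], [0.6, -0.1], [-2.0, 0.0], [2.1, 1.0], [-2.4, -3.3], [1.3, -0.8], [0.2, 0.8]]
ply [[126. -92. -64.]]
ply [[-138.  -93.  -16.]]
ply [[-138.   90.  -16.]]
ply [[123.  91. -63.]]
(214, 430) 0.0225 [-69.9  61.7] (214, 430) 0.045 [-70.   61.8] (214, 430) 0 [-69.7  61.6] 
(230, 470) 0.0225 [-94.7  61.1] (230, 470) 0.045 [-94.4  61.2] (230, 470) 0 [-95.   60.9] 
(418, 340) 0.0225 [-61.9 -67.1] (418, 340) 0.045 [-62.1 -65. ] (418, 340) 0 [-61.6 -69.2] 
(445, 398) 0.0225 [-98.9 -70.1] (445, 398) 0.045 [-98.5 -68. ] (445, 398) 0 [-99.2 -72.3] 
(180, 238) 0.0225 [40.7 41.7] (180, 238) 0.045 [38.8 42.1] (180, 238) 0 [42.5 41.2] 
(315, 190) 0.0225 [ 40.1 -41.1] (315, 190) 0.045 [ 38.3 -39.4] (315, 190) 0 [ 42.  -42.9] 
{'jar': array([ 0.66210475, -0.12580456,  0.09      ]), 'stub': array([0.49525256, 0.32691273, 0.06      ]), 'tape': array([0.58025572, 0.37662705, 0.066     ])} {'jar': array([[ -20., -330.,   42.]]), 'stub': array([[-27., 153.,  13.]]), 'tape': array([[ 69., 170.,   2.]])}
```

```bash
cat >> h.py <<'E'
def tgt(q,tip,roty=0):
    "pose commanded deltas from measured pose so fingertips stand at gutter point tip (mm), tool square to floor"
    from station import r
    s=r.state();A,o=G(q);p=g2w(q,np.array(tip)/1e3+[0,0,.186])[0]
    Rt=A@np.diag([1,-1,-1.]);w,x,y,z=s['tool_rot'];R0=R.from_quat([x,y,z,w])
    tip0=w2g(q,np.array(s['eef_pos'])+R0.as_matrix()@[0,0,.186])[0]*1e3
    print(s['clock'],'tip now',tip0.round(1),'d mm',((p-s['eef_pos'])*1e3).round(1),'turn',np.degrees((R.from_matrix(Rt)*R0.inv()).as_rotvec()).round(2),'F',np.round(s['ft_force'],1),'open',round(s['opening'],2))
E
python3 -c "
from h import *;q=np.load('q.npy');tgt(q,(-125,-3.5,90));tgt(q,(-125,-3.5,19));A,o=G(q);print(A.round(4))"
```

```text
0.1 tip now [-634.5 -529.4  284.2] d mm [ 291.4  666.9 -102.9] turn [ 2.84 -9.9   7.18] F [-0.7 -0.  -0.9] open 1.0
0.1 tip now [-634.5 -529.4  284.2] d mm [ 303.4  671.3 -172.7] turn [ 2.84 -9.9   7.18] F [-0.7 -0.  -0.9] open 1.0
[[ 0.924  -0.3435 -0.1681]
 [ 0.338   0.9391 -0.0615]
 [ 0.179  -0.      0.9838]]
```

```bash
python3 -m pendant '[0.02,0.045,0,0,-1,1,0.65, 0.045,0.1,0,0.5,-2,2,0.65, 0.07,0.155,0,1,-3,3,0.65, 0.09,0.21,0,1,-4,3,0.65, 0.115,0.265,0,1.5,-5,4,0.65, 0.14,0.32,0,2,-6,5,0.65, 0.165,0.375,0,2,-7,5,0.65, 0.19,0.43,0,2,-8,6,0.65, 0.215,0.485,0,2.5,-9,7,0.65, 0.24,0.54,0,2.84,-9.9,7.18,0.65]'
python3 -m pendant '[0.02,0.045,-0.01,0,0,0,0.65, 0.04,0.09,-0.03,0,0,0,0.65, 0.051,0.125,-0.06,0,0,0,0.65, 0.051,0.127,-0.09,0,0,0,0.65, 0.051,0.127,-0.103,0,0,0,0.65, 0.051,0.127,-0.103,0,0,0,0.65]'
python3 - <<'E'
from h import *;q=np.load('q.npy');tgt(q,(-125,-3.5,19))
from station import r
f=r.grab_frame('top');f2=r.grab_frame('wrist')
cv2.imwrite('pics/t1.png',np.hstack([cv2.resize(f['image'][90:260,150:320],(384,384)),cv2.resize(f2['image'],(416,384))]))
E
```

```text
clock: 1.35
eef_pos: [0.3628, 0.0058, 0.4049]
tool_rot: [-0.015, 0.981, 0.174, 0.089]
ft_force: [0.8, -2.2, 0.8]
opening: 0.65
grip_force: 0.0
clock: 2.1
eef_pos: [0.4133, 0.1305, 0.3012]
tool_rot: [-0.015, 0.981, 0.173, 0.087]
ft_force: [0.0, -0.0, 0.3]
opening: 0.652
grip_force: 0.0
2.1 tip now [-126.2   -3.9   90.2] d mm [ 12.6   4.8 -69.9] turn [ 0.09 -0.11  0.05] F [ 0.  -0.   0.3] open 0.65
```

View pics/t1.png

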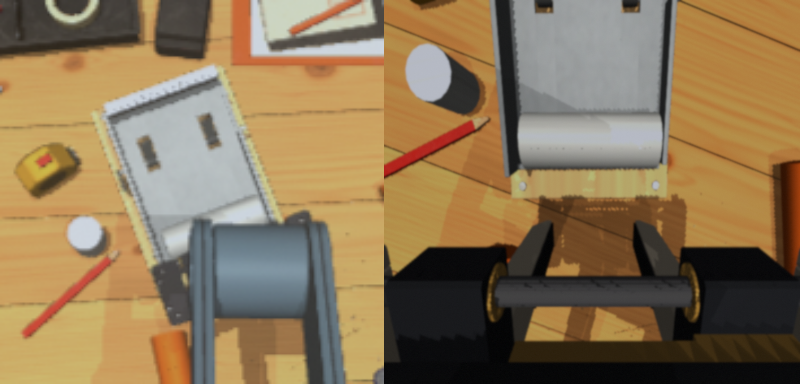

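The wrist view shows the open fingers centred and square in front of the bar (bar spans about 518–662, fingers about 535–650). I'll go down and start pushing.

```bash
python3 -m pendant '[0.006,0.002,-0.035,0,0,0,0.65, 0.0126,0.0048,-0.068,0,0,0,0.65, 0.0126,0.0048,-0.07,0,0,0,0.65, 0.0126,0.0048,-0.07,0,0,0,0.65]'
python3 -c "
from h import *;q=np.load('q.npy');tgt(q,(-112,-3.5,19))"
python3 -m pendant '[0.006,0.0022,0.0012,0,0,0,0.65, 0.012,0.0044,0.0023,0,0,0,0.65, 0.0166,0.0061,0.0032,0,0,0,0.65, 0.0222,0.0081,0.0043,0,0,0,0.65, 0.0277,0.0101,0.0054,0,0,0,0.65, 0.0333,0.0122,0.0064,0,0,0,0.65, 0.0388,0.0142,0.0075,0,0,0,0.65, 0.0444,0.0162,0.0086,0,0,0,0.65, 0.0508,0.0186,0.0098,0,0,0,0.65, 0.0554,0.0203,0.0107,0,0,0,0.65]'
python3 - <<'E'
from h import *;q=np.load('q.npy');tgt(q,(47.5,-3.5,19))
from station import r
f=r.grab_frame('scene');f2=r.grab_frame('wrist')
cv2.imwrite('pics/t2.png',np.hstack([cv2.resize(f['image'][145:255,150:290],(480,377)),cv2.resize(f2['image'],(320,377))]))
E
```

```text
clock: 2.7
eef_pos: [0.4268, 0.1353, 0.233]
tool_rot: [-0.015, 0.981, 0.173, 0.089]
ft_force: [0.4, 1.0, -1.0]
opening: 0.648
grip_force: 0.0
2.7 tip now [-123.7   -4.2   20.5] d mm [11.2  4.4  0.6] turn [0.08 0.1  0.05] F [ 0.4  1.  -1. ] open 0.65
clock: 3.95
eef_pos: [0.4822, 0.1561, 0.2426]
tool_rot: [-0.015, 0.981, 0.174, 0.089]
ft_force: [-2.2, -0.7, 1.1]
opening: 0.655
grip_force: 1.1
3.95 tip now [-64.   -3.6  19.4] d mm [103.2  37.6  19.6] turn [0.08 0.03 0.02] F [-2.2 -0.7  1.1] open 0.65
```

View pics/t2.png

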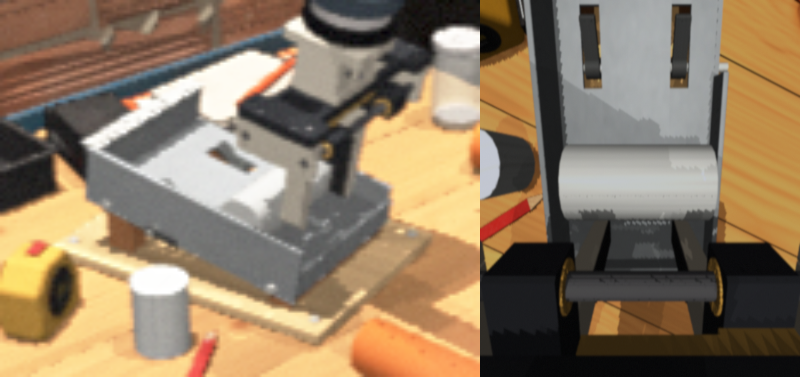

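The bar is rolling square across the gutter, with its left end at about 560 and right end at about 718 in the wrist view. I'll push on, slowing near the stop.

```bash
python3 -m pendant '[0.009,0.0033,0.0017,0,0,0,0.65, 0.018,0.0066,0.0034,0,0,0,0.65, 0.027,0.0099,0.0051,0,0,0,0.65, 0.036,0.0132,0.0068,0,0,0,0.65, 0.045,0.0165,0.0085,0,0,0,0.65, 0.054,0.0198,0.0103,0,0,0,0.65, 0.063,0.023,0.012,0,0,0,0.65, 0.072,0.0263,0.0138,0,0,0,0.65, 0.081,0.0296,0.0156,0,0,0,0.65, 0.09,0.0329,0.0174,0,0,0,0.65]'
python3 -c "
from h import *;q=np.load('q.npy');tgt(q,(47.5,-3.5,19))"
python3 -m pendant '[0.0028,0.001,0.0005,0,0,0,0.65, 0.0055,0.002,0.0011,0,0,0,0.65, 0.0083,0.003,0.0016,0,0,0,0.65, 0.0102,0.0037,0.002,0,0,0,0.65, 0.0102,0.0037,0.002,0,0,0,0.65]'
python3 -c "
from h import *;q=np.load('q.npy');tgt(q,(47.5,-3.5,19))"
```

```text
clock: 5.3
eef_pos: [0.5723, 0.1891, 0.26]
tool_rot: [-0.015, 0.981, 0.174, 0.089]
ft_force: [-2.6, -0.5, 0.3]
opening: 0.652
grip_force: 1.2
5.3 tip now [33.5 -3.6 19.3] d mm [13.   4.6  2.2] turn [0.08 0.03 0.03] F [-2.6 -0.5  0.3] open 0.65
clock: 5.92
eef_pos: [0.5822, 0.1926, 0.262]
tool_rot: [-0.015, 0.981, 0.174, 0.089]
ft_force: [-0.2, 0.2, -0.3]
opening: 0.65
grip_force: 0.1
5.925 tip now [44.3 -3.7 19.4] d mm [3.2 1.  0.2] turn [0.07 0.07 0.03] F [-0.2  0.2 -0.3] open 0.65
```

```bash
python3 -m pendant '[0.0009,0.0003,0.0002,0,0,0,0.65, 0.0018,0.0007,0.0004,0,0,0,0.65, 0.0018,0.0007,0.0004,0,0,0,0.65]'
python3 -m pendant '[0.0009,0.0003,0.0002,0,0,0,0.65, 0.0018,0.0007,0.0004,0,0,0,0.65, 0.0018,0.0007,0.0004,0,0,0,0.65]'
python3 - <<'E'
from h import *;q=np.load('q.npy');tgt(q,(47.5,-3.5,19))
from station import r
f=r.grab_frame('scene');f2=r.grab_frame('wrist')
cv2.imwrite('pics/t3.png',np.hstack([cv2.resize(f['image'][145:240,160:280],(440,350),interpolation=2),cv2.resize(f2['image'],(360,350))]))
E
```

```text
clock: 6.3
eef_pos: [0.5837, 0.1933, 0.2623]
tool_rot: [-0.015, 0.981, 0.174, 0.089]
ft_force: [-1.3, 0.1, -0.0]
opening: 0.651
grip_force: 0.3
clock: 6.68
eef_pos: [0.5856, 0.194, 0.2627]
tool_rot: [-0.015, 0.981, 0.174, 0.089]
ft_force: [-0.1, 0.2, -0.4]
opening: 0.653
grip_force: 0.0
6.675 tip now [48.  -3.6 19.5] d mm [-0.3 -0.4 -0.5] turn [0.08 0.04 0.02] F [-0.1  0.2 -0.4] open 0.65
```

View pics/t3.png

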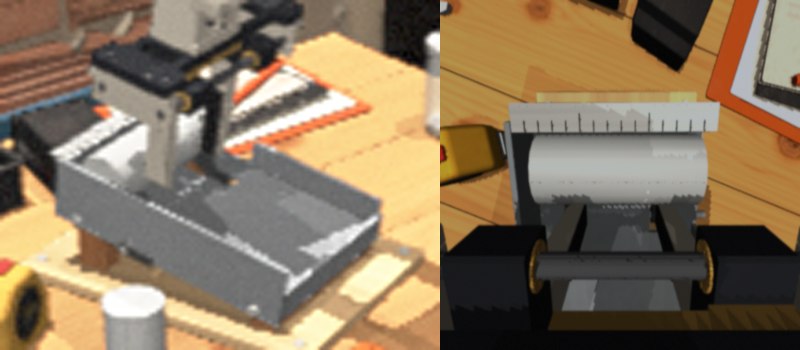

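The bar is close to the stop (bar top edge at about row 135, rule at 105–132). Force is still low, so I'll press on until it's firm.

```bash
for i in 1 2; do python3 -m pendant '[0.0009,0.0003,0.0002,0,0,0,0.65, 0.0014,0.0005,0.0003,0,0,0,0.65, 0.0014,0.0005,0.0003,0,0,0,0.65]' | grep -E 'eef|ft_|grip'; done
```

```text
eef_pos: [0.5866, 0.1944, 0.2628]
ft_force: [-3.1, -1.1, 0.7]
grip_force: 1.2
eef_pos: [0.5883, 0.195, 0.2633]
ft_force: [-2.1, -0.4, -0.2]
grip_force: 1.0
```

```bash
for i in 1 2 ; do python3 -m pendant '[0.0009,0.0003,0.0002,0,0,0,0.65, 0.0014,0.0005,0.0003,0,0,0,0.65, 0.0014,0.0005,0.0003,0,0,0,0.65]' | grep -E 'eef|ft_|grip'; done
```

```text
eef_pos: [0.589, 0.1952, 0.2632]
ft_force: [-6.1, -1.4, 2.4]
grip_force: 2.7
eef_pos: [0.5896, 0.1955, 0.2631]
ft_force: [-9.4, -4.1, 2.5]
grip_force: 4.2
```

It's firm against the stop at about 10 N. One more small press, then I'll back away and look.

```bash
python3 -m pendant '[0.0014,0.0005,0.0003,0,0,0,0.65, 0.0014,0.0005,0.0003,0,0,0,0.65]' | grep -E 'eef|ft_|grip'
python3 -m pendant '[-0.003,-0.001,-0.0006,0,0,0,0.65, -0.009,-0.0033,-0.0017,0,0,0,0.65, -0.022,-0.008,-0.0043,0,0,0,0.65, -0.037,-0.0135,-0.007,0,0,0,0.65, -0.037,-0.0135,-0.007,0,0,0,0.65]' | grep -E 'eef|ft_|grip'
python3 - <<'E'
from h import *;q=np.load('q.npy');tgt(q,(0,-3.5,100))
from station import r
f=r.grab_frame('scene');f2=r.grab_frame('wrist')
cv2.imwrite('pics/t4.png',np.hstack([cv2.resize(f['image'][145:240,160:280],(440,350),interpolation=2),cv2.resize(f2['image'],(360,350))]))
E
```

```text
eef_pos: [0.5901, 0.1958, 0.2629]
ft_force: [-11.4, -5.2, 4.7]
grip_force: 5.8
eef_pos: [0.555, 0.1828, 0.2573]
ft_force: [0.4, -0.4, -0.1]
grip_force: 0.0
9.15 tip now [15.  -3.5 20. ] d mm [-27.2 -10.2  76. ] turn [0.07 0.04 0.04] F [ 0.4 -0.4 -0.1] open 0.65
```

View pics/t4.png

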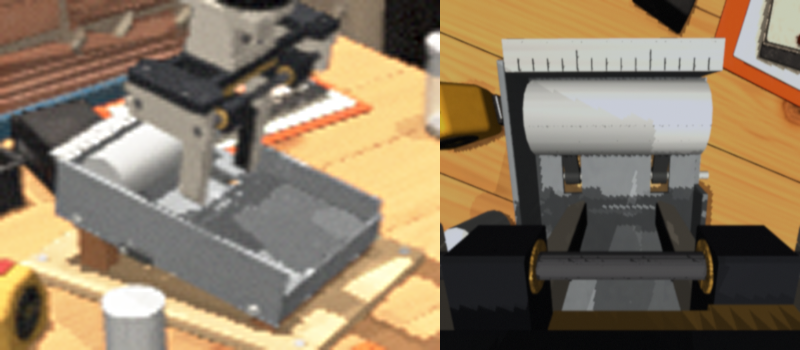

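The bar stays at the stop with both dog fingers up behind it, at about (572,170) and (658,170) in the wrist view. Next I'll go over to its right end with the fingers shut.

```bash
python3 -c "
from h import *;q=np.load('q.npy');tgt(q,(15,-3.5,90));tgt(q,(75,-110,90));tgt(q,(75,-110,14))"
```

```text
9.25 tip now [16.5 -3.8 20.2] d mm [-12.8  -4.7  68.4] turn [0.06 0.14 0.04] F [-0.7 -0.  -0.4] open 0.65
9.25 tip now [16.5 -3.8 20.2] d mm [ 79.2 -84.5  79.2] turn [0.06 0.14 0.04] F [-0.7 -0.  -0.4] open 0.65
9.25 tip now [16.5 -3.8 20.2] d mm [ 92.  -79.8   4.4] turn [0.06 0.14 0.04] F [-0.7 -0.  -0.4] open 0.65
```

```bash
python3 -m pendant '[-0.006,-0.002,0.035,0,0,0,0.4, -0.0128,-0.0047,0.07,0,0,0,0, 0.02,-0.033,0.08,0,0,0,0, 0.05,-0.06,0.08,0,0,0,0, 0.079,-0.0845,0.079,0,0,0,0, 0.079,-0.0845,0.079,0,0,0,0, 0.0855,-0.082,0.042,0,0,0,0, 0.092,-0.08,0.008,0,0,0,0, 0.092,-0.08,0.0045,0,0,0,0, 0.092,-0.08,0.0045,0,0,0,0]'
python3 - <<'E'
from h import *;q=np.load('q.npy');tgt(q,(75,-86,14))
from station import r
f=r.grab_frame('scene');f2=r.grab_frame('wrist')
cv2.imwrite('pics/t5.png',np.hstack([cv2.resize(f['image'][135:230,160:280],(440,350),interpolation=2),cv2.resize(f2['image'],(360,350))]))
E
```

```text
clock: 10.5
eef_pos: [0.6475, 0.1035, 0.2624]
tool_rot: [-0.015, 0.981, 0.174, 0.089]
ft_force: [0.4, -0.1, 0.7]
opening: 0.007
grip_force: 0.0
10.5 tip now [  74.5 -109.8   14.3] d mm [-7.5 22.3 -0.2] turn [ 0.08  0.04 -0.01] F [ 0.4 -0.1  0.7] open 0.01
```

View pics/t5.png

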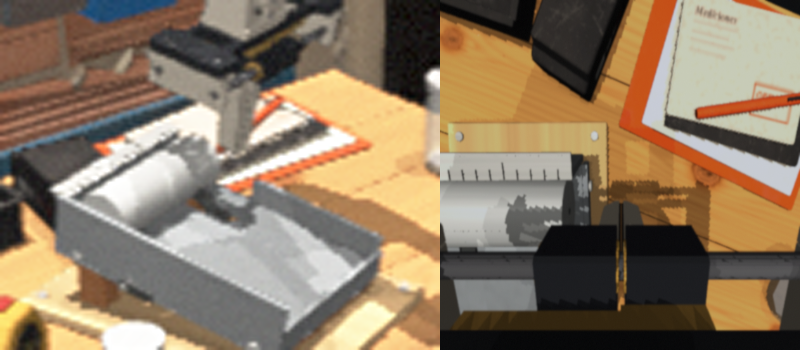

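The closed fingers stand to the right of the bar's right end, with the tips near (621,205) and the bar end at about 572. I'll push along +y of the gutter.

```bash
python3 -m pendant '[-0.0021,0.0056,0,0,0,0,0, -0.0041,0.0113,0,0,0,0,0, -0.0062,0.0169,0,0,0,0,0, -0.0079,0.0216,0,0,0,0,0, -0.0089,0.0244,0,0,0,0,0, -0.01,0.0272,0,0,0,0,0, -0.01,0.0272,0,0,0,0,0]'|grep -E 'eef|ft'
for i in 1 2 3 ; do python3 -m pendant '[-0.0005,0.0014,0,0,0,0,0, -0.001,0.0028,0,0,0,0,0, -0.001,0.0028,0,0,0,0,0]'|grep -E 'eef|ft'; done
python3 -c "
from h import *;q=np.load('q.npy');tgt(q,(75,-72.5,14))"
```

```text
eef_pos: [0.6374, 0.1302, 0.2616]
ft_force: [-0.2, 0.1, 0.4]
eef_pos: [0.6365, 0.1328, 0.2616]
ft_force: [0.5, -2.2, -0.3]
eef_pos: [0.6354, 0.1359, 0.2616]
ft_force: [0.9, -2.1, 0.1]
eef_pos: [0.6343, 0.1388, 0.2616]
ft_force: [1.3, -1.5, -0.4]
12.6 tip now [ 74.  -72.1  13.6] d mm [ 1.  -0.3  0.6] turn [ 0.08 -0.    0.01] F [ 1.3 -1.5 -0.4] open 0.01
```

```bash
for i in 1 2 3 4 ; do python3 -m pendant '[-0.0003,0.0009,0,0,0,0,0, -0.0006,0.0018,0,0,0,0,0, -0.0006,0.0018,0,0,0,0,0]'|grep -E 'eef|ft'; done
```

```text
eef_pos: [0.6338, 0.1404, 0.2616]
ft_force: [1.0, -1.6, -1.1]
eef_pos: [0.6335, 0.1415, 0.2617]
ft_force: [1.1, -5.1, 0.5]
eef_pos: [0.6333, 0.1419, 0.2618]
ft_force: [2.5, -11.0, -1.1]
eef_pos: [0.6332, 0.1424, 0.2619]
ft_force: [3.1, -16.8, -0.5]
```

It's firm against the datum plate. I'll back off along −y, raise, retreat toward the robot, and check.

```bash
python3 -m pendant '[0.0007,-0.0019,0,0,0,0,0, 0.0017,-0.0047,0,0,0,0,0, 0.0055,-0.015,0,0,0,0,0, 0.012,-0.033,0,0,0,0,0, 0.012,-0.033,0,0,0,0,0, 0.005,-0.036,0.04,0,0,0,0, -0.005,-0.039,0.1,0,0,0,0, -0.06,-0.06,0.12,0,0,0,0, -0.12,-0.08,0.12,0,0,0,0, -0.17,-0.1,0.12,0,0,0,0]'|grep -E 'eef|ft'
python3 -m pendant '[-0.03,-0.05,0,0,0,0,0, -0.06,-0.1,0,0,0,0,0, -0.06,-0.1,0,0,0,0,0]'|grep -E 'eef|ft'
python3 - <<'E'
from h import *;q=np.load('q.npy')
from station import r
f=r.grab_frame('scene');f2=r.grab_frame('top');np.savez('t6.npz',**f2)
cv2.imwrite('pics/t6.png',np.hstack([cv2.resize(f['image'][150:225,160:255],(400,350),interpolation=2),cv2.resize(f2['image'][110:200,180:280],(390,350),interpolation=2)]))
E
```

```text
eef_pos: [0.4599, 0.0456, 0.382]
ft_force: [0.4, 0.0, 0.6]
eef_pos: [0.4006, -0.057, 0.382]
ft_force: [0.1, -0.0, 0.4]
```

View pics/t6.png

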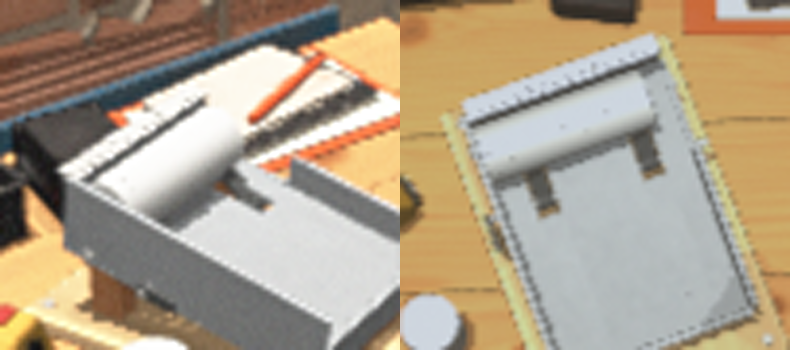

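Run:
```python
from h import *;q=np.load('q.npy');t=dict(np.load('t6.npz'))
for x in ((72.5,10),(77.5,10)):
    e=np.array([[x[0],75,45],[x[0],-55,45],[x[0]-15.9,-55,38.4],[x[0],-55,22.5]])/1e3
    p=proj(t,g2w(q,e));print(((p-[180,110])*3.9+[400,0]).round())
```

```text
[[482. 158.]
 [649.  97.]
 [657. 118.]
 [648. 101.]]
[[479. 151.]
 [647.  91.]
 [654. 112.]
 [646.  95.]]
```

```bash
python3 -c "
from station import r
print(r.state()['clock'],r.job_done())"
```

```text
the job is handed in; nothing more can be done
15.825 None
```

I pushed the bar up to the stop with the dog up behind it, nudged it against the datum plate, withdrew the hand and handed the job in at 15.8 s; no verdict came back, but the last camera views agree.

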